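# Close the tube canister of the bead mill

### The job

Close the sample-tube canister in its dock with its hexagonal screw cap: set the cap level on the neck, turn it backward until you feel it drop past the thread starts, then screw it forward until it is fully home on the seal, and let go. Never force it, downward or in either turning direction, and leave the other things on the bench where they are.

Things in the scene. Friction and masses are not known exactly. Their poses are not given: they have to be found in the camera images.
- cap: grey screw cap, 34 mm high, 60 to 130 g, standing open side down on the bench; origin: centre of its lower edge, z up along its axis. Top 14 mm: solid hexagonal crown, 62 mm across flats, 72 mm over corners, its x axis points to a corner; below it a round hollow skirt, 58.6 mm outside, 55 mm inside. Its inner ceiling, 20 mm above the origin, presses on the seal.
- cap_lugs (a point): on the cap's axis, 9.5 mm above its lower edge, level with four lugs inside the skirt, a quarter turn apart, each 4.2 mm long around, 3 mm high, leaving a 44.4 mm bore. They cannot be seen from outside, and where they lie about the axis relative to the cap's x is not told.
- canister: steel canister, 67 mm across, unable to turn in a round aluminium dock (96 mm across, 26 mm high) fixed to the bench; origin: centre of the dock's underside. Its yaw is arbitrary; where its threads lie about the axis is not told. Shoulder 91 mm above the bench, neck 41 mm across (52 mm over the threads: 1.5 mm play all round in the cap), rim at 122 mm.
- mouth (a point): centre of the neck's mouth, at the top of the black seal ring at rest, 125 mm above the bench. The seal is sprung: 3 N, plus 2 N per mm pressed. Cap's lower edge below this point: 13 to 17.5 mm set on top of the threads or ribs, 20 mm dropped onto the seal, 22.8 mm fully home.
- thread (a point): on the neck's axis, 9 mm below the mouth, amid four equal short threads, a quarter turn apart. Forward = clockwise from above. Each starts high, runs down 4.3 mm over 56 degrees, then level for 12 degrees to an upright stop rib (4 degrees, 4 mm above the thread); then an 18-degree open entry for a lug (10 degrees) before the next start. Home = lugs under the threads, at the ribs.
- neck_foot (a point): on the neck's axis at the shoulder, 91 mm above the bench. A cap on top of the threads turned forward jams on the ribs, high. Backward (a quarter turn at most) it may first step 4 mm down off a rib, climbs to 4.3 mm, drops 7 mm at the starts, and 8 degrees on hits the ribs. Then 58 to 66 degrees forward is home. Free turning takes under 0.3 Nm; 0.8 Nm against a rib is forcing.
- tube_rack: bystander, leave alone: yellow 125 x 85 x 26 mm tube rack, tubes to 36 mm high; origin under its middle, on the bench
- tip_box: bystander, leave alone: blue pipette-tip box 122 x 82 x 53 mm; origin under its middle, on the bench
- small_cap: bystander, leave alone: small grey cap of another vessel, 38 mm across, 16 mm high (not the one to use); origin under its middle, on the bench
- spatula: bystander, leave alone: flat steel lab spatula lying on the bench, 150 mm long along its x, 9 mm wide, 3 mm high; origin under its middle, on the bench
- marker: bystander, leave alone: marker pen lying on the bench, 115 mm long along its x, 14 mm thick; origin under its middle, on the bench
- reagent: bystander, leave alone: small white plastic bottle, 48 mm across, 85 mm high; origin under its middle, on the bench
- pipette: bystander, leave alone: hand pipette lying on the bench, 230 mm long along its x, up to 45 mm wide, 22 mm high; origin under its middle, on the bench
Things that resemble listed ones, but are neither listed nor needed, are in the scene too. Leave any orange look-alike of the canister alone.

How it is judged:
On the way:
1. the cap has dropped past the thread starts: level on the neck and down on the seal (z of cap in the frame of mouth below -0.0185 m and horizontal distance between cap and mouth below 0.004 m and angle between cap's own z axis and vertical below 0.06 rad), for 0.1 s.
At the end, for the whole second after the job is handed in: The cap is on the neck, screwed down until it stands at most 1 mm above fully home, squeezing the seal, centred within 3 mm, level within 0.05 rad, at rest and released (z of cap in the frame of mouth below -0.0218 m and horizontal distance between cap and mouth below 0.003 m and angle between cap's own z axis and vertical below 0.05 rad and linear speed of cap below 0.01 m/s and contact force between the fingers and cap below 0.05 N); the robot touches nothing.
It fails at once if the cap is forced: over 60 N in all between cap and canister (contact force between cap and canister above 60 N).
It fails at once if another thing on the bench is shifted by more than 20 mm (distance of any of tube_rack, tip_box, small_cap, spatula, marker, reagent, pipette from where it was at the start of the episode above 0.02 m).
It also fails if it takes over 72 s, if anything falls off the work surface, if the arm or the gripper's body presses on something with over 40 N, if the wrist force passes 120 N, or if a joint passes its speed limit or range.

### The arm

A 7-joint arm with a two-finger parallel gripper is mounted at the origin on the work surface. World frame = base frame: x ahead of the robot, y to its left, z up, the work surface at z = 0. Lengths are in m, angles in rad, forces in N, time in s.
With the tool pointing down it reaches from about 0.35 to 0.9 m from the base axis. Payload 8.1 kg.
Tool frame: the origin (TCP) lies midway between the tips of the shut fingers; the grasp point (between the pads) lies 19 mm behind it (grip_depth is the z of the grasp point in the tool frame, in m); z points along the fingers, y is the direction in which the jaws open and shut (so a half turn about z gives the same grasp; the last joint's range is limited). The gripper opens to 92 mm and grips with 3 to 60 N. Pads are 19 mm wide; open, the fingers measure 130 mm over their backs; the gripper's body (75 mm by 190 mm) begins 47 mm behind the grasp point.
Start: joints at [-1.311, 0.434, 0.025, 1.573, -0.012, 1.134, -0.075], TCP at [0.222, 0.584, 0.227] pointing down, gripper open.
Joint ranges: [-2.62, 2.62], [-0.44, 2.09], [-1.27, 1.32], [0.08, 2.57], [-1.32, 4.46], [0.12, 2], [-2.74, 2.74]. Speed limits (rad/s): [2.22, 2.22, 3.01, 3.01, 3.14, 3.14, 3.14].

### API

Orientations are given as a unit quaternion [w, x, y, z].
In Python, from plant import get_state, read_camera, close_job, grip_depth gives the robot as it stands. The module is installed in compiled form; this text tells all that it offers.
- The arm moves only by the tool send_rows, never from a script. Its argument "motion" is a list of rows, each a list of 5 numbers: the shift along the world's x, y, z in m, then the turn about the world's z in degrees, then the finger opening in m, from 0 to 0.0918. A call has 1 to 12 rows; each row shifts and turns the commanded pose from where the row before left it; what a row does not reach is not made up. A row lasts 1/8 s, in which the tool goes at most 62.5 mm and 10.7 degrees, less where a joint would pass 70% of its speed; a pose out of reach is approached as far as the arm can. A call with a gripper value outside its range is refused whole. The fingers move at their own pace and stop on an object; "grip_force" is the grip in N (left out, the last holds). Time passes only in rows, so rows that do not move let the fingers close. It gives the time, the measured TCP pose, the force and the opening at its end, in the units of the state.
- get_state(): the state, without advancing time (a new reading comes with each control period).
- read_camera(name): name is "scene" or "top" or "wrist"; returns a dict with "color" (420x560x3 uint8, blue, green, red), "fov_y" (degrees; the focal length in pixels is half the picture's height over the tangent of half this angle, whatever the lens; pixels are square), "cx", "cy" (the principal point, pixels), "R" (3x3) and "t" (3): a world point X has camera coordinates R X + t. Camera axes: x right, y down, z forward; pixel columns grow to the right and rows downward; lengths in m; the calibration is good to about 2 mm. A picture is of the moment at which its call begins. There is no depth.
- close_job(): hands the job in, once; it reports no verdict.
The state is a dict: "t": time; "q": joint angles; "qvel": joint speeds; "joint_efforts": joint torques, N m; "tcp_pos": TCP position; "orientation": TCP orientation; "force": force on the tool from outside, world axes, zero at the start; "moment": the same for the moment, N m; "opening": opening from 0.0 (shut) to 1.0 (fully open).
Only numpy, scipy, OpenCV 4.12 (cv2) and the standard library are available. Lean on these libraries where they do the work, as an engineer would, in place of code of your own. Each camera call takes 0.05 s, during which the arm holds its last target. There are 200 camera calls.

## Working session

There is one attempt and no reset: what is moved stays moved. The work goes in short steps, Python scripts to look and compute and a tool call to move; the robot and the scene stay as the last step left them, time stands still between calls to the robot, and variables do not carry over. Pictures are saved under pics/ and viewed, about 8 in all and at most 12, crops included, and the job is handed in when it is done.

Besides the shell and the picture viewer there is one more tool, called after ">>>" in YAML: its name, and indented under it one key for each argument. send_rows: Moves the arm, as the interface text tells. Its arguments: {"type":"object","properties":{"motion":{"type":"array"},"grip_force":{"type":"number"}},"required":["motion"]}

```bash
mkdir -p pics
cat > h.py <<'E'
import numpy as np, cv2
from plant import get_state, read_camera, close_job, grip_depth
def cam(n,save=None):
    c=read_camera(n); c['f']=c['color'].shape[0]/2/np.tan(np.radians(c['fov_y'])/2)
    if save: cv2.imwrite('pics/'+save,c['color'])
    return c
def ray(c,u,v,z):
    R=np.array(c['R']);t=np.array(c['t']);o=-R.T@t
    d=R.T@np.array([(u-c['cx'])/c['f'],(v-c['cy'])/c['f'],1])
    return o+d*(z-o[2])/d[2]
def proj(c,X):
    p=np.array(c['R'])@np.array(X)+np.array(c['t']); return p[:2]/p[2]*c['f']+[c['cx'],c['cy']]
E
python3 - <<'E'
from h import *
print(get_state(),grip_depth)
for n in('scene','top'):
    c=cam(n,n+'0.png'); R=np.array(c['R']);print(n,c['fov_y'],c['cx'],c['cy'],-R.T@np.array(c['t']),R[2])
E
```

```text
{'t': 0.0, 'q': array([-1.31060299,  0.43521589,  0.02497576,  1.57410301, -0.0116201 ,
        1.13401183, -0.07507577]), 'qvel': array([ 1.80401704e-03,  1.05412547e-03, -2.06477444e-05, -8.67014535e-04,
        8.69871879e-04,  1.45161811e-03, -5.23324180e-04]), 'joint_efforts': array([ 8.05483637e-05, -6.67838645e+01,  9.85520706e-01, -3.14462686e+01,
       -6.03584270e-02,  4.28111083e-02,  2.02933338e-04]), 'tcp_pos': array([0.22166904, 0.58381203, 0.22594713]), 'orientation': array([-8.06831543e-05,  1.80431318e-01,  9.83587264e-01, -7.92339762e-04]), 'force': array([-0.76994322,  0.30751323, -0.01208655]), 'moment': array([-0.04432944, -0.03625017,  0.02066199]), 'opening': 0.998840588342167} -0.0188
scene 56.09867332510971 279.9406382918177 205.43201615612688 [ 0.97546668 -0.07931829  0.81657903] [-0.53240247  0.08479498 -0.84223359]
top 46.51224814278163 281.43865791528646 217.111899997052 [0.41723179 0.00546259 1.39105435] [ 0.09387013 -0.01037835 -0.99553036]
```

View pics/top0.png

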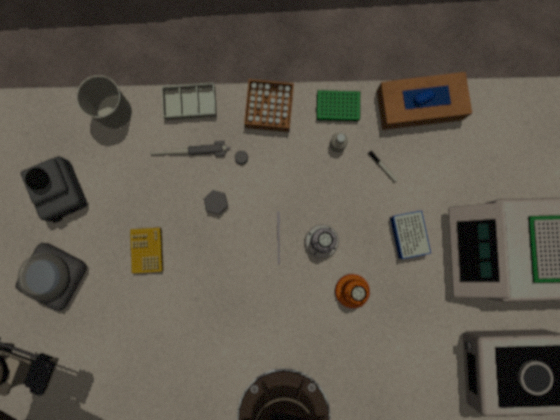

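View pics/scene0.png

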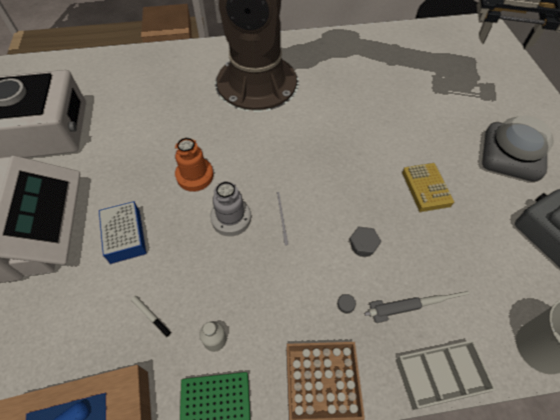

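In the top view, the two grey caps are at (216,203), which is hexagonal and larger, and at (241,157), which is small and round. The hexagonal one fits the description. The steel canister in the grey dock is at (321,240), and the orange look-alike is at (352,291). I'll measure these and confirm them in one crop.

Run:
```python
from h import *
T=cam('top');S=cam('scene')
def hexfit(c,u,v,r,name):
    g=cv2.GaussianBlur(cv2.cvtColor(c['color'],cv2.COLOR_BGR2GRAY),(3,3),0)
    p=g[v-r:v+r,u-r:u+r]; th,m=cv2.threshold(p,0,255,cv2.THRESH_BINARY_INV+cv2.THRESH_OTSU)
    cs,_=cv2.findContours(m,cv2.RETR_EXTERNAL,cv2.CHAIN_APPROX_NONE); k=max(cs,key=cv2.contourArea)[:,0]+[u-r,v-r]
    W=np.array([ray(c,a,b,.034)[:2] for a,b in k]); (ctr,rad)=cv2.minEnclosingCircle((W*1000).astype(np.float32))
    mo=cv2.moments((W*1000).astype(np.float32)); cc=np.array([mo['m10'],mo['m01']])/mo['m00']
    d=W*1000-cc; ang=np.arctan2(d[:,1],d[:,0]); rr=np.hypot(*d.T)
    ph=np.degrees(np.angle(np.sum(rr**8*np.exp(6j*ang))))/6
    print(name,'otsu',th,'circ',ctr,rad,'centroid',cc,'corner yaw mod60',ph)
hexfit(T,216,203,22,'top');hexfit(S,365,240,26,'scene')
# mouth by two views will be set after crop
def crop(c,u,v,r): return cv2.resize(c['color'][v-r:v+r,u-r:u+r],(390,390),interpolation=cv2.INTER_CUBIC)
im=np.hstack([crop(T,216,203,30),crop(T,321,240,26)]); im2=np.clip(im*1.7,0,255).astype(np.uint8)
cv2.imwrite('pics/crop1.png',im2)
print('mouth guess',ray(T,322.5,239,.125),ray(S,226,190,.125))
```

```text
top otsu 90.0 circ (586.5101928710938, 173.18511962890625) 40.36402130126953 centroid [586.67054761 174.32852065] corner yaw mod60 12.623837892969377
scene otsu 114.0 circ (602.3046875, 173.3785400390625) 40.25094223022461 centroid [601.39002675 171.28240589] corner yaw mod60 15.90191195032118
mouth guess [ 0.47702955 -0.1127699   0.125     ] [ 0.48276822 -0.11777603  0.125     ]
```

View pics/crop1.png

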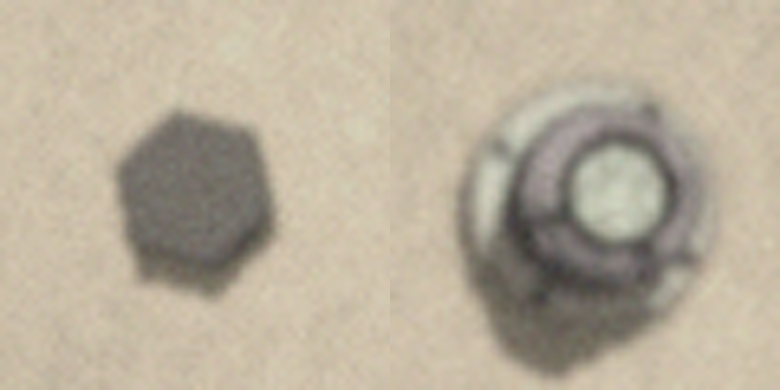

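The crop confirms it. The left side shows a plain hexagonal crown at about top px (215.7,201.9), with a corner yaw of about 12°. The right side shows the steel canister, mouth at about (325.4,239.7). Next I'll go above the cap with the jaws on a flat (tool y at about -18°).

>>> send_rows:
  motion:
    - [0.031,-0.0343,0,-7.27,0.0918]
    - [0.031,-0.0343,0,-7.27,0.0918]
    - [0.031,-0.0343,0,-7.27,0.0918]
    - [0.031,-0.0343,0,-7.27,0.0918]
    - [0.031,-0.0343,0,-7.27,0.0918]
    - [0.031,-0.0343,0,-7.27,0.0918]
    - [0.031,-0.0343,0,-7.27,0.0918]
    - [0.031,-0.0343,0,-7.27,0.0918]
    - [0.031,-0.0343,0,-7.27,0.0918]
    - [0.031,-0.0343,0,-7.27,0.0918]
    - [0.031,-0.0343,0,-7.27,0.0918]
    - [0.031,-0.0343,0,-7.27,0.0918]

```text
t: 1.7
tcp_pos: [0.5946, 0.1717, 0.2267]
orientation: [-0.0, 0.81, 0.586, 0.0]
force: [-0.2, 0.3, -0.2]
opening: 1.0
```

>>> send_rows:
  motion:
    - [0,0,0,0,0.0918]
    - [0,0,0,0,0.0918]
    - [0,0,0,0,0.0918]

```text
t: 2.08
tcp_pos: [0.593, 0.1743, 0.2266]
orientation: [-0.0, 0.808, 0.589, -0.0]
force: [-0.2, -0.2, -0.1]
opening: 1.004
```

Run:
```python
from h import *
s=get_state();print(s['t'],s['tcp_pos'],s['orientation'],s['q'],s['force'])
c=cam('wrist','w1.png');R=np.array(c['R']);print(c['fov_y'],-R.T@np.array(c['t']),R)
print(proj(c,[.594,.172,.034]))
```

```text
2.075 [0.5930002  0.17428875 0.22659766] [-4.85535174e-04  8.08345947e-01  5.88707558e-01 -7.16448210e-05] [-0.71443151  0.44792784  0.50317862  1.62030982 -0.23352115  1.1339929
 -0.46536625] [-0.18700882 -0.17320562 -0.09392284]
63.497870642583436 [0.61468201 0.24124709 0.38436106] [[ 9.51513103e-01 -3.07607849e-01  4.75072326e-04]
 [-2.96689032e-01 -9.17328266e-01  2.65489117e-01]
 [-8.12307390e-02 -2.52757322e-01 -9.64113740e-01]]
[280.95486307 189.69607571]
```

View pics/w1.png

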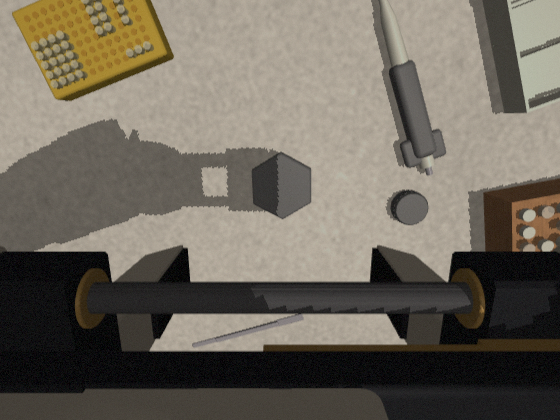

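The wrist view shows the hexagon centred near (281.5,185), with corners at about (282,152), (310,167), (311,200), (282,218), (253,201) and (252,168). It already lines up with the jaws.

Run:
```python
from h import *
from itertools import *
c=cam('wrist')
P=[(282,152),(310,167),(311,200),(282,218),(253,201),(252,168)]
W=np.array([ray(c,a,b,.034)[:2] for a,b in P]);m=W.mean(0);d=W-m
print(m,np.hypot(*d.T),np.degrees(np.arctan2(d[:,1],d[:,0]))%60)
s=get_state()['orientation'];a=2*np.degrees(np.arctan2(s[2],s[1]))-90;print('tool y',a, 'tcp',get_state()['tcp_pos'])
T=cam('top');S=cam('scene')
print('top est',ray(T,215.7,201.9,.034),'mouth',ray(T,325.4,239.7,.125))
cv2.imwrite('pics/s2.png',cv2.resize(S['color'][165:245,190:270],(600,600),interpolation=cv2.INTER_CUBIC))
```

```text
[0.59643934 0.17666529] [0.03396824 0.03468337 0.03520609 0.03630842 0.03507354 0.035395  ] [11.59206272 14.5670062  14.30030966 12.73944865 11.98197235 12.25524111]
tool y -17.899730521421247 tcp [0.59319472 0.17398481 0.22674594]
top est [0.59233516 0.17392807 0.034     ] mouth [ 0.47502972 -0.12023334  0.125     ]
```

>>> send_rows:
  motion:
    - [0.001,0.001,-0.04,0.6,0.0918]
    - [0.001,0.0005,-0.04,0,0.0918]
    - [0,0,-0.04,0,0.0918]
    - [0,0,-0.04,0,0.0918]
    - [0,0,-0.03,0,0.0918]
    - [0,0,-0.02,0,0.0918]
    - [0,0,-0.006,0,0.0918]
    - [0,0,0,0,0.0918]
  grip_force: 15

```text
t: 3.28
tcp_pos: [0.5962, 0.1743, 0.0112]
orientation: [0.0, 0.806, 0.592, 0.0]
force: [-0.7, 0.1, -0.1]
opening: 1.003
```

Run:
```python
from h import *
s=get_state();print(s['t'],s['tcp_pos'],s['orientation'],s['force'])
```

```text
3.275 [0.59621726 0.17431678 0.01118439] [1.20335785e-04 8.06067034e-01 5.91824173e-01 2.65395627e-04] [-0.67763616  0.13277759 -0.13906291]
```

>>> send_rows:
  motion:
    - [0,0,-0.001,0,0.055]
    - [0,0,0,0,0.055]
    - [0,0,0,0,0.055]
    - [0,0,0,0,0.055]
    - [0,0,0,0,0.055]
    - [0,0,0,0,0.055]
  grip_force: 25

```text
t: 4.03
tcp_pos: [0.596, 0.1743, 0.0101]
orientation: [-0.0, 0.806, 0.592, 0.0]
force: [-1.4, 0.7, 5.8]
opening: 0.67
```

>>> send_rows:
  motion:
    - [0,0,0.03,0,0.055]
    - [0,0,0.05,0,0.055]
    - [0,0,0.05,0,0.055]
    - [0,0,0.05,0,0.055]
    - [0,0,0.01,0,0.055]
    - [0,0,0,0,0.055]
    - [0,0,0,0,0.055]

```text
t: 4.9
tcp_pos: [0.5947, 0.1741, 0.1979]
orientation: [-0.0, 0.806, 0.592, -0.001]
force: [-0.5, -0.5, -1.4]
opening: 0.67
```

Run:
```python
from h import *
s=get_state();print(s['t'],s['tcp_pos'],s['orientation'],s['force'],s['moment'],s['opening']*.0918)
cam('wrist','w2.png')
c=cam('scene');R=np.array(c['R'])
print(proj(c,[.478,-.118,.125]))
```

```text
4.9 [0.59471673 0.17414171 0.19787695] [-4.13403911e-04  8.06031284e-01  5.91871023e-01 -1.44537986e-03] [-0.50944734 -0.47157685 -1.42210203] [-0.10567199  0.0693821   0.00470789] 0.06150563251306207
[225.72477986 188.20380793]
```

View pics/s2.png

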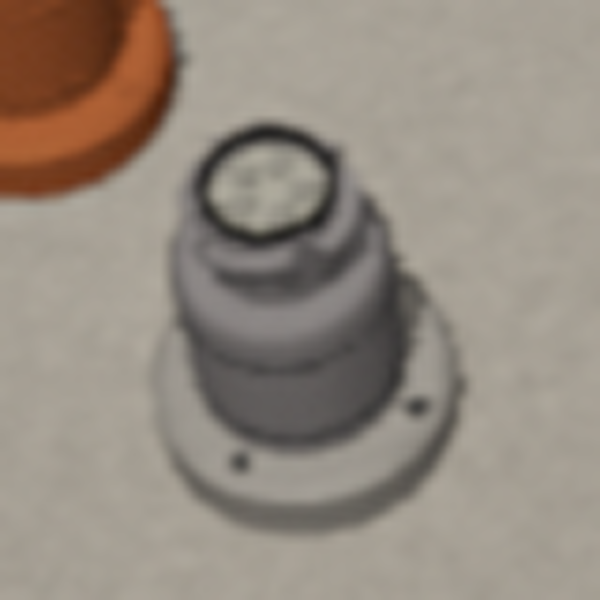

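The mouth in the scene crop is at about scene px (225.3,189.4). The cap is held level with 61.5 mm between the fingers. Next I'll stop beside the canister so the wrist camera looks straight down on the mouth.

>>> send_rows:
  motion:
    - [-0.014,-0.0369,0,0,0.055]
    - [-0.014,-0.0369,0,0,0.055]
    - [-0.014,-0.0369,0,0,0.055]
    - [-0.014,-0.0369,0,0,0.055]
    - [-0.014,-0.0369,0,0,0.055]
    - [-0.014,-0.0369,0,0,0.055]
    - [-0.014,-0.0369,0,0,0.055]
    - [-0.014,-0.0369,0,0,0.055]
    - [-0.014,-0.0369,0,0,0.055]
    - [-0.014,-0.0369,0,0,0.055]
    - [0,0,0,0,0.055]
    - [0,0,0,0,0.055]

```text
t: 6.5
tcp_pos: [0.4557, -0.1943, 0.1992]
orientation: [-0.0, 0.806, 0.592, -0.0]
force: [0.4, 1.0, -1.6]
opening: 0.673
```

>>> send_rows:
  motion:
    - [0,0,0,0,0.055]
    - [0,0,0,0,0.055]
    - [0,0,0,0,0.055]

```text
t: 6.88
tcp_pos: [0.456, -0.1943, 0.1997]
orientation: [-0.0, 0.806, 0.592, -0.0]
force: [-0.3, -0.9, -0.4]
opening: 0.675
```

Run:
```python
from h import *
s=get_state();print(s['t'],s['tcp_pos'],s['orientation'],s['q'])
c=cam('wrist','w3.png');print(proj(c,[.4785,-.119,.125]))
```

```text
6.875 [ 0.45604633 -0.19430295  0.19969137] [-1.73447545e-05  8.05804739e-01  5.92181325e-01 -6.02673990e-06] [-0.20084631  0.27407144  0.62257069  1.95472122 -0.19238286  0.97106606
  0.21005872]
[277.55673287 105.43369672]
```

View pics/w3.png

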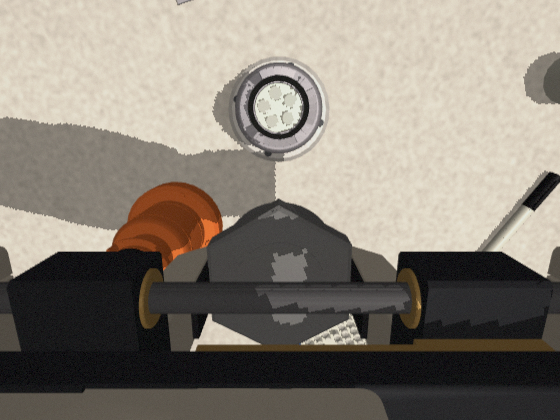

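The seal ring is centred near (277,107). The held cap's near crown corner is at (279,199), with its side corners at about (211,234) and (350,234). I'll refine these.

Run:
```python
from h import *
c=cam('wrist');p=c['color'][70:145,240:316]
g=cv2.cvtColor(p,cv2.COLOR_BGR2GRAY);_,m=cv2.threshold(g,45,255,cv2.THRESH_BINARY_INV)
cs,_=cv2.findContours(m,cv2.RETR_EXTERNAL,cv2.CHAIN_APPROX_NONE)
k=max((x for x in cs if len(x)>4),key=lambda x:cv2.contourArea(cv2.convexHull(x)))
e=cv2.fitEllipse(cv2.convexHull(k));uv=np.array(e[0])+[240,70];print(uv,e[1])
M=ray(c,*uv,.125);print('mouth',M)
s=get_state();t=s['tcp_pos'];o=s['orientation'];a=np.arctan2(o[2],o[1])*2
X=np.array([np.cos(a),np.sin(a)]);Y=np.array([np.sin(a),-np.cos(a)])
print('x,y axes',X,Y)
for q in [(279,199),(211,234),(350,234)]:
    w=ray(c,*q,t[2]+.024)[:2]-t[:2];print(q,'in tool',w@X,w@Y)
print(M[:2]-t[:2])
```

```text
[277.95241928 106.43893051] (60.445037841796875, 62.46604919433594)
mouth [ 0.47853395 -0.11981068  0.125     ]
x,y axes [0.29916942 0.95420001] [ 0.95420001 -0.29916942]
(279, 199) in tool 0.039123771324485315 -0.00010623663225696814
(211, 234) in tool 0.02419505863902142 -0.028417223040962628
(350, 234) in tool 0.024139083569120846 0.029442563320540134
[0.02261338 0.07473322]
```

Run:
```python
from h import *
c=cv2.imread('pics/w3.png')[190:360,180:380]
cv2.imwrite('pics/w3c.png',cv2.resize(np.clip(c.astype(float)*2.2,0,255).astype(np.uint8),None,fx=3.5,fy=3.5,interpolation=cv2.INTER_CUBIC))
```

```text
(no output)
```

View pics/w3c.png

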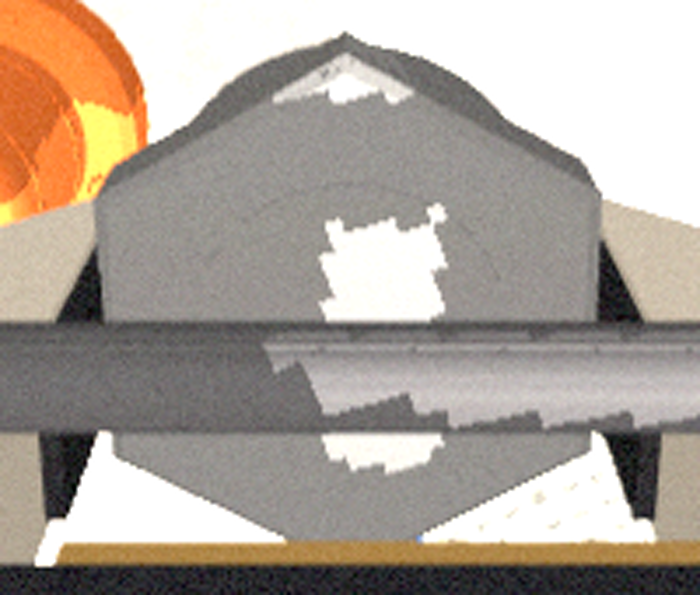

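Enlarged, the crown's top-face corners are clear at crop (347,53), (99,207), (598,197), (115,453) and (590,450). The far one is hidden.

Run:
```python
from h import *
c=cam('wrist');s=get_state();t=s['tcp_pos'];o=s['orientation'];a=np.arctan2(o[2],o[1])*2
X=np.array([np.cos(a),np.sin(a)]);Y=np.array([np.sin(a),-np.cos(a)])
for q in [(347,53),(99,207),(598,197),(115,453),(590,450)]:
    w=ray(c,q[0]/3.5+180,q[1]/3.5+190,t[2]+.024)[:2]-t[:2];print(q,w@X,w@Y)
```

```text
(347, 53) 0.03653133982192725 -6.315425229328799e-05
(99, 207) 0.017428291977027322 -0.029940696229759912
(598, 197) 0.01864784806688633 0.030089944035239707
(115, 453) -0.016240694213712232 -0.029792523826711763
(590, 450) -0.015892997064327556 0.03097729014020744
```

>>> send_rows:
  motion:
    - [0.0055,0.0185,0,0,0.055]
    - [0.0055,0.0185,0,0,0.055]
    - [0.0055,0.0185,0,0,0.055]
    - [0.0056,0.0186,0,0,0.055]
    - [0,0,-0.02,0,0.055]
    - [0,0,-0.02,0,0.055]
    - [0,0,-0.018,0,0.055]
    - [0,0,0,0,0.055]
    - [0,0,0,0,0.055]
    - [0,0,0,0,0.055]

```text
t: 8.28
tcp_pos: [0.4785, -0.1208, 0.1425]
orientation: [0.0, 0.806, 0.592, 0.001]
force: [-0.3, -1.0, -0.0]
opening: 0.672
```

```bash
cat > st.py <<'E'
from h import *
s=get_state();o=s['orientation'];np.set_printoptions(precision=4,suppress=True)
print(s['t'],s['tcp_pos'],'tooly',2*np.degrees(np.arctan2(o[2],o[1]))-90,'F',s['force'],'M',s['moment'],'q7',s['q'][6],'qo',o[[0,3]],s['opening']*.0918)
E
python3 st.py
```

```text
8.275 [ 0.4785 -0.1208  0.1425] tooly -17.430100913144983 F [-0.2642 -1.0071 -0.0082] M [-0.0625  0.0335 -0.0189] q7 0.10140930844439229 qo [0.0004 0.0005] 0.06169143873526643
```

>>> send_rows:
  motion:
    - [-0.0003,0.0006,-0.004,0,0.055]
    - [0,0,-0.004,0,0.055]
    - [0,0,-0.004,0,0.055]
    - [0,0,0,0,0.055]
    - [0,0,0,0,0.055]

```text
t: 8.9
tcp_pos: [0.4776, -0.1201, 0.1297]
orientation: [-0.0, 0.806, 0.592, -0.0]
force: [-0.0, 0.9, -1.2]
opening: 0.677
```

>>> send_rows:
  motion:
    - [0,0,-0.002,0,0.055]
    - [0,0,-0.002,0,0.055]
    - [0,0,-0.001,0,0.055]
    - [0,0,0,0,0.055]

```text
t: 9.4
tcp_pos: [0.4776, -0.1201, 0.1247]
orientation: [-0.0, 0.806, 0.592, -0.0]
force: [-0.4, -0.1, -1.2]
opening: 0.671
```

>>> send_rows:
  motion:
    - [0,0,-0.001,0,0.055]
    - [0,0,-0.001,0,0.055]
    - [0,0,0,0,0.055]

```text
t: 9.78
tcp_pos: [0.4776, -0.1201, 0.1227]
orientation: [-0.0, 0.806, 0.592, -0.0]
force: [0.3, -1.4, -1.0]
opening: 0.672
```

>>> send_rows:
  motion:
    - [0,0,-0.001,0,0.055]
    - [0,0,0,0,0.055]

```text
t: 10.02
tcp_pos: [0.4777, -0.1201, 0.1219]
orientation: [0.0, 0.806, 0.592, 0.0]
force: [-1.6, 0.3, 3.5]
opening: 0.67
```

>>> send_rows:
  motion:
    - [0,0,-0.001,0,0.055]
    - [0,0,0,0,0.055]

```text
t: 10.28
tcp_pos: [0.4778, -0.1202, 0.1216]
orientation: [-0.0, 0.806, 0.592, 0.0]
force: [-5.4, 1.5, 14.0]
opening: 0.674
```

>>> send_rows:
  motion:
    - [0,0,-0.001,0,0.055]
    - [0,0,0,0,0.055]

```text
t: 10.52
tcp_pos: [0.4777, -0.1201, 0.1211]
orientation: [-0.0, 0.806, 0.592, 0.001]
force: [-8.2, 1.7, 24.3]
opening: 0.674
```

The lugs are resting about 13 mm below the mouth, as expected on top of ribs or threads. I'll back off to a light press, then turn backward in small steps.

>>> send_rows:
  motion:
    - [0,0,0.0018,0,0.055]
    - [0,0,0,0,0.055]

```text
t: 10.78
tcp_pos: [0.4778, -0.1201, 0.1217]
orientation: [0.0, 0.806, 0.592, 0.0]
force: [-0.3, 0.2, 4.4]
opening: 0.674
```

```bash
python3 st.py
```

```text
10.775 [ 0.4778 -0.1201  0.1217] tooly -17.43208490150745 F [-0.313   0.177   4.3922] M [ 0.043   0.2876 -0.0307] q7 0.1239409600039783 qo [0.0002 0.0002] 0.061890317808289394
```

>>> send_rows:
  motion:
    - [0,0,0,3,0.055]
    - [0,0,0,3,0.055]
    - [0,0,0,0,0.055]

```text
t: 11.15
tcp_pos: [0.478, -0.1199, 0.1216]
orientation: [0.0, 0.774, 0.633, 0.0]
force: [-1.3, 0.0, 3.5]
opening: 0.676
```

```bash
python3 st.py
```

```text
11.15 [ 0.478  -0.1199  0.1216] tooly -11.431335586387931 F [-1.2534  0.0376  3.5172] M [ 0.141   0.0896 -0.0258] q7 0.21187490198531417 qo [0.0001 0.0003] 0.06209434851350748
```

>>> send_rows:
  motion:
    - [0,0,0,4,0.055]
    - [0,0,0,4,0.055]
    - [0,0,0,0,0.055]

```text
t: 11.52
tcp_pos: [0.4774, -0.1202, 0.1212]
orientation: [-0.0, 0.729, 0.685, -0.0]
force: [0.5, 0.6, -0.5]
opening: 0.672
```

>>> send_rows:
  motion:
    - [0,0,0,4,0.055]
    - [0,0,0,4,0.055]
    - [0,0,0,0,0.055]

```text
t: 11.9
tcp_pos: [0.4775, -0.1201, 0.1214]
orientation: [-0.0, 0.679, 0.734, -0.0]
force: [-0.6, 0.8, -1.7]
opening: 0.672
```

```bash
python3 st.py
```

```text
11.9 [ 0.4775 -0.1201  0.1214] tooly 4.422030274003461 F [-0.6389  0.7993 -1.691 ] M [-0.129  -0.0444  0.0254] q7 0.4469272990245952 qo [-0.0001 -0.0001] 0.06167954761411759
```

The support has gone, so it has stepped off something. I'll lower to find the next contact.

>>> send_rows:
  motion:
    - [0,0,-0.001,0,0.055]
    - [0,0,-0.001,0,0.055]
    - [0,0,0,0,0.055]

```text
t: 12.28
tcp_pos: [0.4776, -0.12, 0.1194]
orientation: [-0.0, 0.679, 0.735, -0.0]
force: [0.1, -0.6, -0.9]
opening: 0.671
```

>>> send_rows:
  motion:
    - [0,0,-0.001,0,0.055]
    - [0,0,0,0,0.055]

```text
t: 12.52
tcp_pos: [0.4776, -0.12, 0.1185]
orientation: [-0.0, 0.678, 0.735, -0.0]
force: [-0.2, -0.1, -1.0]
opening: 0.677
```

>>> send_rows:
  motion:
    - [0,0,-0.001,0,0.055]
    - [0,0,0,0,0.055]

```text
t: 12.78
tcp_pos: [0.4777, -0.1201, 0.118]
orientation: [0.0, 0.678, 0.735, 0.0]
force: [-1.6, 0.7, 6.1]
opening: 0.673
```

```bash
python3 st.py
```

```text
12.775 [ 0.4777 -0.1201  0.118 ] tooly 4.556398532895898 F [-1.5894  0.7435  6.1041] M [0.0425 0.4868 0.0126] q7 0.4529198861128286 qo [0.0001 0.0002] 0.06175483946905724
```

It dropped 3.8 mm, which is the step off a rib. I'll keep turning backward and lift as the cap climbs.

>>> send_rows:
  motion:
    - [0,0,0,5,0.055]
    - [0,0,0.0002,5,0.055]
    - [0,0,0,0,0.055]

```text
t: 13.15
tcp_pos: [0.4785, -0.1201, 0.1186]
orientation: [0.001, 0.611, 0.791, 0.001]
force: [-2.0, 1.4, 9.4]
opening: 0.67
```

```bash
python3 st.py
```

```text
13.15 [ 0.4785 -0.1201  0.1186] tooly 14.638782361296975 F [-1.9613  1.3915  9.3844] M [0.0872 0.4162 0.0264] q7 0.6023571646219554 qo [0.0007 0.0007] 0.06146274919970859
```

>>> send_rows:
  motion:
    - [0,0,0.0004,5,0.055]
    - [0,0,0.0004,5,0.055]
    - [0,0,0,0,0.055]

```text
t: 13.52
tcp_pos: [0.4785, -0.1202, 0.1194]
orientation: [0.001, 0.54, 0.842, 0.001]
force: [-1.3, 0.4, 8.2]
opening: 0.672
```

```bash
python3 st.py
```

```text
13.525 [ 0.4785 -0.1202  0.1194] tooly 24.640288988093346 F [-1.2755  0.4251  8.1854] M [0.0988 0.3401 0.0416] q7 0.7512144675596704 qo [0.0008 0.0006] 0.06165758459493457
```

>>> send_rows:
  motion:
    - [0,0,0.0004,5,0.055]
    - [0,0,0.0004,5,0.055]
    - [0,0,0.0003,5,0.055]
    - [0,0,0,0,0.055]

```text
t: 14.02
tcp_pos: [0.4786, -0.1203, 0.1206]
orientation: [0.001, 0.426, 0.905, 0.001]
force: [-0.3, 1.1, 8.5]
opening: 0.672
```

```bash
python3 st.py
```

```text
14.025 [ 0.4786 -0.1203  0.1206] tooly 39.63418722371284 F [-0.2773  1.0591  8.5286] M [0.0996 0.2776 0.0573] q7 0.9763643148432855 qo [0.001  0.0005] 0.061732071431904734
```

>>> send_rows:
  motion:
    - [0,0,0.0004,5,0.055]
    - [0,0,0.0004,5,0.055]
    - [0,0,0,0,0.055]

```text
t: 14.4
tcp_pos: [0.4786, -0.1202, 0.1213]
orientation: [0.001, 0.345, 0.939, 0.0]
force: [-0.7, -0.0, 6.4]
opening: 0.675
```

```bash
python3 st.py
```

```text
14.4 [ 0.4786 -0.1202  0.1213] tooly 49.639991797272785 F [-0.6976 -0.0228  6.3814] M [0.0646 0.1325 0.0965] q7 1.1274936662430703 qo [0.001  0.0004] 0.06197361972867864
```

>>> send_rows:
  motion:
    - [0,0,0.0003,4,0.055]
    - [0,0,0,0,0.055]

```text
t: 14.65
tcp_pos: [0.4783, -0.1203, 0.1215]
orientation: [0.001, 0.312, 0.95, 0.0]
force: [-1.5, 0.3, 6.3]
opening: 0.674
```

>>> send_rows:
  motion:
    - [0,0,0.0002,3,0.055]
    - [0,0,0,0,0.055]

```text
t: 14.9
tcp_pos: [0.4781, -0.1204, 0.1214]
orientation: [0.001, 0.288, 0.958, 0.0]
force: [0.2, 0.1, 5.9]
opening: 0.675
```

>>> send_rows:
  motion:
    - [0,0,0.0002,3,0.055]
    - [0,0,0,0,0.055]

```text
t: 15.15
tcp_pos: [0.4782, -0.1202, 0.1213]
orientation: [0.001, 0.263, 0.965, 0.0]
force: [1.5, 0.2, 0.5]
opening: 0.676
```

>>> send_rows:
  motion:
    - [0,0,-0.0005,1.5,0.055]
    - [0,0,0,0,0.055]

```text
t: 15.4
tcp_pos: [0.478, -0.1201, 0.1207]
orientation: [0.0, 0.25, 0.968, 0.0]
force: [2.4, -0.5, 1.2]
opening: 0.674
```

>>> send_rows:
  motion:
    - [0,0,-0.001,0,0.055]
    - [0,0,0,0,0.055]

```text
t: 15.65
tcp_pos: [0.4784, -0.1199, 0.1197]
orientation: [0.001, 0.25, 0.968, 0.0]
force: [5.4, 0.2, -0.0]
opening: 0.671
```

```bash
python3 st.py
```

```text
15.65 [ 0.4784 -0.1199  0.1197] tooly 61.07769116439846 F [ 5.4204  0.2112 -0.031 ] M [ 0.0267 -1.1181  0.0888] q7 1.3016385542199875 qo [0.0006 0.0002] 0.061572958790060965
```

It's going down, with a sideways push of 5 N in +x. I'll yield that way and turn a little further before lowering again.

>>> send_rows:
  motion:
    - [0.0006,0,0,2,0.055]
    - [0,0,0,0,0.055]

```text
t: 15.9
tcp_pos: [0.478, -0.1199, 0.1195]
orientation: [-0.0, 0.232, 0.973, 0.0]
force: [2.7, 1.0, -0.3]
opening: 0.676
```

```bash
python3 st.py
```

```text
15.9 [ 0.478  -0.1199  0.1195] tooly 63.11824693147054 F [ 2.7419  0.9957 -0.3162] M [ 0.1087 -0.6756  0.0402] q7 1.3330176319407514 qo [-0.0003  0.0001] 0.062063840635459555
```

>>> send_rows:
  motion:
    - [0,0,-0.001,0,0.055]
    - [0,0,0,0,0.055]

```text
t: 16.15
tcp_pos: [0.4781, -0.12, 0.1184]
orientation: [-0.0, 0.233, 0.973, 0.0]
force: [2.5, 0.3, -0.6]
opening: 0.673
```

```bash
python3 st.py
```

```text
16.15 [ 0.4781 -0.12    0.1184] tooly 63.064519579877924 F [ 2.4518  0.3206 -0.5955] M [ 0.0769 -0.6725  0.0546] q7 1.3325513143982022 qo [-0.0002  0.    ] 0.06182182500505081
```

>>> send_rows:
  motion:
    - [0.0004,0,-0.001,0,0.055]
    - [0,0,-0.001,0,0.055]
    - [0,0,0,0,0.055]

```text
t: 16.52
tcp_pos: [0.4781, -0.1201, 0.1164]
orientation: [-0.0, 0.233, 0.972, -0.0]
force: [0.3, -0.2, -1.5]
opening: 0.671
```

>>> send_rows:
  motion:
    - [0,0,-0.001,0,0.055]
    - [0,0,0,0,0.055]

```text
t: 16.77
tcp_pos: [0.4782, -0.1201, 0.1154]
orientation: [-0.0, 0.233, 0.972, -0.0]
force: [0.5, 0.1, -1.7]
opening: 0.672
```

>>> send_rows:
  motion:
    - [0,0,-0.001,0,0.055]
    - [0,0,0,0,0.055]

```text
t: 17.02
tcp_pos: [0.4784, -0.1201, 0.1147]
orientation: [-0.0, 0.233, 0.973, 0.0]
force: [-1.9, 0.4, 2.7]
opening: 0.671
```

```bash
python3 st.py
```

```text
17.025 [ 0.4784 -0.1201  0.1147] tooly 63.06650288984221 F [-1.8562  0.3821  2.7186] M [-0.0141  0.3599  0.0023] q7 1.3342504328098392 qo [-0.0002  0.    ] 0.061594514045659327
```

It's on the seal: contact came at 20 mm below the mouth. Now I'll screw forward and follow the cap down.

>>> send_rows:
  motion:
    - [0,0,-0.0004,-4,0.055]
    - [0,0,-0.0003,-4,0.055]
    - [0,0,0,0,0.055]

```text
t: 17.4
tcp_pos: [0.4791, -0.1202, 0.1143]
orientation: [0.001, 0.3, 0.954, 0.0]
force: [1.5, -0.6, 3.0]
opening: 0.676
```

```bash
python3 st.py
```

```text
17.4 [ 0.4791 -0.1202  0.1143] tooly 55.0968582300674 F [ 1.4627 -0.5689  3.0399] M [-0.1635 -0.0048  0.0196] q7 1.214002615635121 qo [0.0005 0.    ] 0.06205643837847503
```

>>> send_rows:
  motion:
    - [0,0,-0.0002,-4,0.055]
    - [0,0,-0.0002,-4,0.055]
    - [0,0,0,0,0.055]

```text
t: 17.77
tcp_pos: [0.479, -0.1202, 0.1138]
orientation: [0.0, 0.365, 0.931, 0.0]
force: [0.7, -0.9, 4.7]
opening: 0.673
```

```bash
python3 st.py
```

```text
17.775 [ 0.479  -0.1202  0.1138] tooly 47.16964858693635 F [ 0.6921 -0.8907  4.6949] M [-0.1895 -0.0579 -0.0283] q7 1.0947854025543442 qo [0.0004 0.    ] 0.06174121859950659
```

>>> send_rows:
  motion:
    - [0,0,-0.0002,-4,0.055]
    - [0,0,-0.0002,-4,0.055]
    - [0,0,-0.0002,-4,0.055]
    - [0,0,0,0,0.055]

```text
t: 18.27
tcp_pos: [0.479, -0.1202, 0.1132]
orientation: [0.0, 0.46, 0.888, 0.0]
force: [0.7, -0.8, 4.9]
opening: 0.672
```

```bash
python3 st.py
```

```text
18.275 [ 0.479  -0.1202  0.1132] tooly 35.182070747363085 F [ 0.7465 -0.788   4.9175] M [-0.2031  0.048  -0.0291] q7 0.9152443183834624 qo [0.0003 0.0001] 0.06171004501545143
```

>>> send_rows:
  motion:
    - [0,0,-0.0003,-4,0.055]
    - [0,0,-0.0003,-4,0.055]
    - [0,0,-0.0002,-4,0.055]
    - [0,0,0,0,0.055]

```text
t: 18.77
tcp_pos: [0.4791, -0.1202, 0.1125]
orientation: [0.0, 0.551, 0.835, 0.0]
force: [-0.2, -0.0, 5.7]
opening: 0.672
```

```bash
python3 st.py
```

```text
18.775 [ 0.4791 -0.1202  0.1125] tooly 23.178349735409483 F [-0.1653 -0.0171  5.6963] M [-0.2351  0.112   0.0103] q7 0.7369910684040705 qo [0.0004 0.0002] 0.061696789520292485
```

>>> send_rows:
  motion:
    - [0,0,-0.0002,-4,0.055]
    - [0,0,-0.0002,-4,0.055]
    - [0,0,-0.0001,-3,0.055]
    - [0,0,0,0,0.055]

```text
t: 19.27
tcp_pos: [0.4792, -0.1202, 0.1121]
orientation: [0.0, 0.628, 0.778, 0.0]
force: [-0.4, -0.7, 7.0]
opening: 0.673
```

```bash
python3 st.py
```

```text
19.275 [ 0.4792 -0.1202  0.1121] tooly 12.194908371290921 F [-0.3981 -0.6739  7.0078] M [-0.2301  0.1995 -0.0499] q7 0.5747824772577805 qo [0.0005 0.0003] 0.061743403586125484
```

>>> send_rows:
  motion:
    - [0,0,0,-3,0.055]
    - [0,0,0,0,0.055]

```text
t: 19.52
tcp_pos: [0.4792, -0.1202, 0.1121]
orientation: [0.0, 0.648, 0.762, 0.0]
force: [-0.9, 0.1, 6.8]
opening: 0.672
```

```bash
python3 st.py
```

```text
19.525 [ 0.4792 -0.1202  0.1121] tooly 9.193772089613773 F [-0.9329  0.0724  6.7876] M [-0.2217  0.2141 -0.0288] q7 0.5306046615134843 qo [0.0005 0.0003] 0.06172224636005056
```

>>> send_rows:
  motion:
    - [0,0,0,-2,0.055]
    - [0,0,0,0,0.055]

```text
t: 19.77
tcp_pos: [0.4792, -0.1202, 0.1121]
orientation: [0.0, 0.661, 0.75, 0.0]
force: [-0.7, 0.2, 7.6]
opening: 0.672
```

```bash
python3 st.py
```

```text
19.775 [ 0.4792 -0.1202  0.1121] tooly 7.209835634612375 F [-0.6698  0.1515  7.6386] M [-0.2093  0.2007 -0.0128] q7 0.5013828703884446 qo [0.0005 0.0003] 0.06166240839752265
```

>>> send_rows:
  motion:
    - [0,0,0,-2,0.055]
    - [0,0,0,0,0.055]

```text
t: 20.02
tcp_pos: [0.4792, -0.1203, 0.1121]
orientation: [0.0, 0.674, 0.738, 0.0]
force: [-0.8, -0.8, 7.2]
opening: 0.67
```

```bash
python3 st.py
```

```text
20.025 [ 0.4792 -0.1203  0.1121] tooly 5.205933783345131 F [-0.7833 -0.8102  7.1827] M [-0.2228  0.1836  0.0027] q7 0.47199871629427004 qo [0.0005 0.0003] 0.061485114878108295
```

>>> send_rows:
  motion:
    - [0,0,0,-1.5,0.055]
    - [0,0,0,0,0.055]

```text
t: 20.27
tcp_pos: [0.4791, -0.1203, 0.1121]
orientation: [0.0, 0.684, 0.73, 0.0]
force: [0.3, -1.1, 7.1]
opening: 0.676
```

```bash
python3 st.py
```

```text
20.275 [ 0.4791 -0.1203  0.1121] tooly 3.7156087640883726 F [ 0.2597 -1.109   7.1115] M [-0.2095  0.1874 -0.0008] q7 0.45012892075684796 qo [0.0004 0.0003] 0.06204688024080865
```

>>> send_rows:
  motion:
    - [0,0,0,-1.5,0.055]
    - [0,0,0,0,0.055]

```text
t: 20.52
tcp_pos: [0.4791, -0.1203, 0.1121]
orientation: [0.0, 0.693, 0.721, 0.0]
force: [0.5, 0.2, 6.9]
opening: 0.675
```

```bash
python3 st.py
```

```text
20.525 [ 0.4791 -0.1203  0.1121] tooly 2.2178860739734887 F [0.4988 0.1708 6.9167] M [-0.1647  0.2131  0.0003] q7 0.4281317035006514 qo [0.0004 0.0003] 0.06192613384628053
```

>>> send_rows:
  motion:
    - [0,0,0,-1.5,0.055]
    - [0,0,0,0,0.055]

```text
t: 20.78
tcp_pos: [0.4791, -0.1202, 0.112]
orientation: [0.0, 0.703, 0.712, 0.0]
force: [-0.6, 0.6, 6.2]
opening: 0.674
```

```bash
python3 st.py
```

```text
20.775 [ 0.4791 -0.1202  0.112 ] tooly 0.7175127198248958 F [-0.6012  0.6336  6.1837] M [-0.2075  0.215   0.0154] q7 0.4061621714871176 qo [0.0004 0.0003] 0.06185977792119482
```

>>> send_rows:
  motion:
    - [0,0,0,-1.5,0.055]
    - [0,0,0,0,0.055]

```text
t: 21.02
tcp_pos: [0.479, -0.1202, 0.112]
orientation: [0.0, 0.712, 0.702, 0.0]
force: [-0.5, 0.2, 7.5]
opening: 0.671
```

```bash
python3 st.py
```

```text
21.025 [ 0.479  -0.1202  0.112 ] tooly -0.7800038868760879 F [-0.5341  0.1672  7.5145] M [-0.2256  0.2609  0.0629] q7 0.38422088916085984 qo [0.0003 0.0002] 0.061642813986490234
```

>>> send_rows:
  motion:
    - [0,0,0,-1.5,0.055]
    - [0,0,0,0,0.055]

```text
t: 21.28
tcp_pos: [0.479, -0.1202, 0.112]
orientation: [0.0, 0.721, 0.693, 0.0]
force: [-0.2, -0.0, 6.0]
opening: 0.669
```

```bash
python3 st.py
```

```text
21.275 [ 0.479  -0.1202  0.112 ] tooly -2.2791568306868015 F [-0.1747 -0.0004  6.0272] M [-0.1434  0.2882  0.0331] q7 0.3622792822545066 qo [0.0003 0.0002] 0.06140474995706312
```

>>> send_rows:
  motion:
    - [0,0,0,-1,0.055]
    - [0,0,0,0,0.055]

```text
t: 21.52
tcp_pos: [0.4789, -0.1202, 0.112]
orientation: [0.0, 0.727, 0.687, 0.0]
force: [-0.8, -0.8, 7.3]
opening: 0.671
```

```bash
python3 st.py
```

```text
21.525 [ 0.4789 -0.1202  0.112 ] tooly -3.2705310585722884 F [-0.7841 -0.85    7.2774] M [-0.0952  0.263  -0.0197] q7 0.3477975032734379 qo [0.0002 0.0002] 0.061618469481809456
```

The rib step-off earlier, between −11° and −3°, marks the same angle as home, so a stop is still to be expected. I'll keep going gently.

>>> send_rows:
  motion:
    - [0,0,0,-1.5,0.055]
    - [0,0,0,0,0.055]

```text
t: 21.78
tcp_pos: [0.4789, -0.1202, 0.112]
orientation: [0.0, 0.736, 0.677, 0.0]
force: [-0.1, -0.2, 5.5]
opening: 0.672
```

```bash
python3 st.py
```

```text
21.775 [ 0.4789 -0.1202  0.112 ] tooly -4.780821828137647 F [-0.0903 -0.1735  5.4868] M [-0.1746  0.2937  0.008 ] q7 0.32579848935612915 qo [0.0002 0.0002] 0.06171442788387242
```

>>> send_rows:
  motion:
    - [0,0,0,-1.5,0.055]
    - [0,0,0,0,0.055]

```text
t: 22.02
tcp_pos: [0.4789, -0.1202, 0.112]
orientation: [0.0, 0.745, 0.667, 0.0]
force: [-0.4, -1.2, 6.1]
opening: 0.67
```

```bash
python3 st.py
```

```text
22.025 [ 0.4789 -0.1202  0.112 ] tooly -6.2803205341304675 F [-0.3915 -1.1858  6.1396] M [-0.1472  0.2617  0.0092] q7 0.3039289229765927 qo [0.0002 0.0002] 0.06154293485385765
```

>>> send_rows:
  motion:
    - [0,0,0,-1.5,0.055]
    - [0,0,0,0,0.055]

```text
t: 22.28
tcp_pos: [0.4788, -0.1202, 0.112]
orientation: [0.0, 0.753, 0.658, 0.0]
force: [-0.8, -0.4, 7.0]
opening: 0.675
```

```bash
python3 st.py; python3 -c "
from h import *
c=cam('wrist','w4.png');cv2.imwrite('pics/w4c.png',cv2.resize(np.clip(c['color'][170:360,150:410].astype(float)*1.8,0,255).astype(np.uint8),None,fx=3,fy=3))"
```

```text
22.275 [ 0.4788 -0.1202  0.112 ] tooly -7.780663817223271 F [-0.8331 -0.4461  6.9619] M [-0.2448  0.4358  0.0169] q7 0.28210526677233544 qo [0.0001 0.0001] 0.06200825114167494
```

View pics/w4c.png

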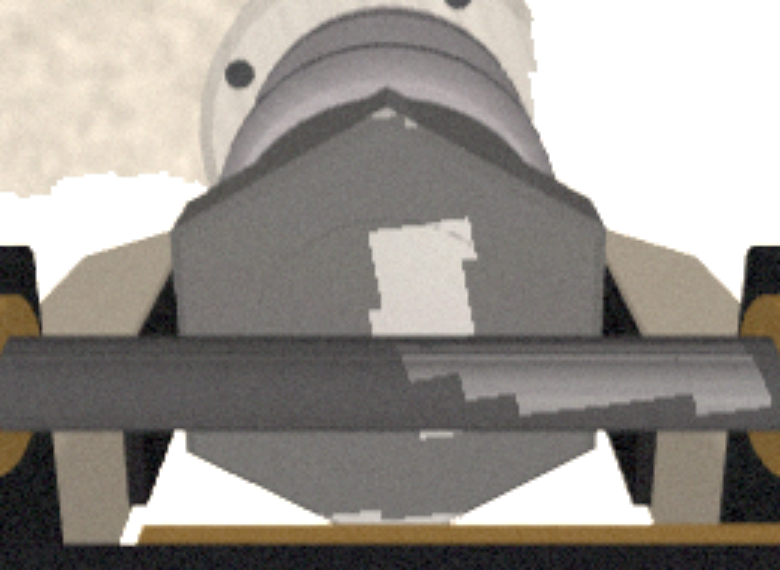

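The cap still sits square in the jaws (crown corner at crop (388,105)), level, with no slip. I'll carry on to the stop.

>>> send_rows:
  motion:
    - [0,0,0,-1,0.055]
    - [0,0,0,0,0.055]

```text
t: 22.58
tcp_pos: [0.4786, -0.1203, 0.112]
orientation: [0.0, 0.759, 0.651, -0.0]
force: [-1.4, -1.7, 7.7]
opening: 0.67
```

```bash
python3 st.py
```

```text
22.575 [ 0.4786 -0.1203  0.112 ] tooly -8.76249621437195 F [-1.3907 -1.7441  7.71  ] M [-0.2897  0.5589  0.1506] q7 0.2678317693191104 qo [ 0.0001 -0.    ] 0.061543707566541456
```

>>> send_rows:
  motion:
    - [0,0,0,-1,0.055]
    - [0,0,0,0,0.055]

```text
t: 22.82
tcp_pos: [0.4785, -0.1203, 0.112]
orientation: [0.0, 0.764, 0.645, -0.0]
force: [-1.2, -1.3, 8.6]
opening: 0.67
```

```bash
python3 st.py
```

```text
22.825 [ 0.4785 -0.1203  0.112 ] tooly -9.708332313247695 F [-1.2324 -1.3077  8.5994] M [-0.3312  0.638   0.6503] q7 0.2537593304097835 qo [ 0.0001 -0.0001] 0.06151966471614087
```

The stop torque is 0.65 Nm at −9.7°, so the cap is home on the ribs. I'll relax the twist by 1°, ease the downward press and open.

>>> send_rows:
  motion:
    - [0,0,0.0003,1,0.055]
    - [0,0,0.0003,0,0.055]
    - [0,0,0,0,0.055]

```text
t: 23.2
tcp_pos: [0.4785, -0.1203, 0.1121]
orientation: [0.0, 0.76, 0.65, -0.0]
force: [-0.1, -2.1, 0.9]
opening: 0.671
```

```bash
python3 st.py
```

```text
23.2 [ 0.4785 -0.1203  0.1121] tooly -8.897745445530632 F [-0.0955 -2.0867  0.9391] M [-0.6392  0.2182  0.2919] q7 0.2651862841631095 qo [ 0.0001 -0.0002] 0.06159523630795448
```

Held down at 0.112 by the threads. Releasing and withdrawing.

>>> send_rows:
  motion:
    - [0,0,0,0,0.0918]
    - [0,0,0,0,0.0918]
    - [0,0,0,0,0.0918]
    - [0,0,0,0,0.0918]
    - [0,0,0,0,0.0918]

```text
t: 23.82
tcp_pos: [0.4786, -0.1201, 0.1122]
orientation: [-0.0, 0.76, 0.65, -0.0]
force: [-1.1, 0.1, -0.5]
opening: 0.997
```

>>> send_rows:
  motion:
    - [0,0,0.01,0,0.0918]
    - [0,0,0.02,0,0.0918]
    - [0,0,0.03,0,0.0918]
    - [-0.006,-0.02,0.03,0,0.0918]
    - [-0.012,-0.04,0,0,0.0918]
    - [-0.006,-0.02,0,0,0.0918]
    - [0,0,0,0,0.0918]
    - [0,0,0,0,0.0918]
    - [0,0,0,0,0.0918]

```text
t: 24.95
tcp_pos: [0.4551, -0.1989, 0.2022]
orientation: [-0.0, 0.759, 0.651, 0.0]
force: [-0.2, 0.0, -1.0]
opening: 1.0
```

```bash
python3 st.py
python3 - <<'E'
from h import *
c=cam('wrist','w5.png');S=cam('scene','s5.png')
a=cv2.resize(c['color'],(460,345));b=cv2.resize(S['color'][155:245,180:270],(340,340),interpolation=cv2.INTER_CUBIC)
cv2.imwrite('pics/f.png',np.hstack([a[:340],b]))
for z in (.1362,):print(proj(c,[.4785,-.12,z]),proj(S,[.4785,-.12,z]))
E
```

```text
24.95 [ 0.4551 -0.1989  0.2022] tooly -8.830061890999616 F [-0.21    0.0359 -0.9911] M [-0.106   0.0394  0.0148] q7 0.35626536257793134 qo [-0.0002  0.0001] 0.09184197051033621
[297.0622366   99.90479366] [224.2110872  185.46049376]
```

View pics/f.png

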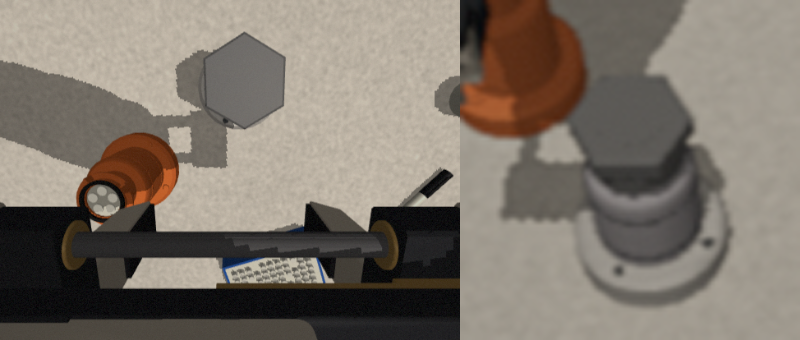

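The final view shows the cap level on the canister. The crown's centre is at wrist px (297,98) against (297,100) predicted, and the gripper is clear. Handing in.

```bash
python3 -c "
from plant import close_job
print(close_job())"
```

```text
the job is handed in; nothing more can be done
None
```

The cap is screwed home on the steel canister and released, and I handed the job in at about 25 s of the 72 s. No verdict was reported.

**What I did**
- I gripped the hexagonal cap across its flats and set it on the neck; it first rested about 13 mm below the mouth.
- I turned it backward: it stepped 3.8 mm down off a rib, climbed, then dropped onto the seal about 20 mm below the mouth.
- I screwed it forward about 73° to a firm stop at the ribs, eased the twist and press, opened the fingers and withdrew.

**Last checks**
- **Height:** the tool stood about 3 mm below first seal contact, which puts the cap at or near fully home (22.8 mm). It stayed there when I eased the press. I did not measure its height again after letting go.
- **Position:** the final pictures show the cap level, with its centre within about 2 px of the predicted spot. The gripper was clear. I saw nothing moved in the parts of the bench in view, but did not check every bystander.
- **Forces:** upward force peaked near 24 N at first contact, and the torque at the stop was 0.65 Nm, under the 0.8 Nm limit.

**What disagreed:** the forward turn was about 73°, against the 58 to 66° stated. The stop came at the same angle as the earlier rib step-off, which is where home should be. A picture taken on the way showed no slip in the jaws.

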